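Unload the hinged routing jig

TASK

The oak blank in the routing jig is finished and the next ones are thicker: swing the black hinged template up and over until it leans back and stays open on its own. Then lift out the blank and lay it flat in the free half of the parts tray, and take out the packer plate it lay on and put it squarely on top of the pile of packers, lined up with it. Set both down without dropping them and without shoving the blank or the packers that are already there; leave the template open.

Things in the scene. Friction and masses are not known exactly. Their poses are not given: they have to be found in the camera images.
- jig: Plywood routing jig fixed to the bench. Origin: on the bench under the middle of the work; x from the front tab to the hinge (away from the robot), z up. Base x -85 to +140 mm, 180 mm wide, top at 18 mm. Steel pins 10 mm thick, top at 38 mm, at (x, y) = (50, 35.5), (-50, 35.5), (78.5, 0) mm; wooden rests 20 x 22 mm, top at 52 mm, at (-72, 66) and (-72, -66); hinge block 52 mm high past x = 102.
- leaf (a joint): Angle of the black template about its hinge, rad: 0 shut and level, growing as its front rises, 1.95 leaning back on its stop. Only gravity drives it (0.34 kg, 1.6 N at the tab): below about 1.53 it falls shut, past that it falls open. Plate 8 mm thick, 160 mm wide, with round holes, 12 to 197 mm from the axis, then a tab 60 mm wide to 225 mm; underside level with the axis, 4 mm above the blank.
- leaf_tab (a point): Middle of the lower front edge of the template's tab, 225 mm from the hinge axis; 52 mm above the bench when shut. The tab stands 35 mm out beyond the base's front edge, free from below. Moves with the template.
- leaf_hinge (a point): Middle of the template's hinge axis: 105 mm from the jig's origin along its x, 52 mm above the bench. The axis is level, along the jig's y. Does not move.
- blank: Routed oak blank 140 (x) x 56 (y) x 18 mm, about 0.1 kg, one end round (at -x), with two round holes through it. Origin at the middle of its underside, z up. It starts in the jig under the template, lying on the packer, its underside 30 mm above the bench.
- packer: Plain dark brown MDF spacer plate 130 (x) x 50 (y) x 12 mm, 0.06 kg. Origin at the middle of its underside. It starts in the jig under the blank, its underside 18 mm above the bench.
- tray: Open plywood parts tray 240 (x) x 210 (y) x 30 mm outside, walls and floor 6 mm, fixed. Origin under its centre on the bench; inner floor at z = 6 mm. One finished blank lies long along x in the half at -y; the half at +y is free. May be on the left or on the right of the jig.
- done_blank: Finished oak blank, the same as the one in the jig, already lying in the -y half of the tray, long along the tray's x. Origin at the middle of its underside. Leave it there.
- pile_top: Upper one of the two MDF packers (130 x 50 x 12 mm each, long along x) piled flat on the bench on the side of the jig away from the tray. Origin at the middle of its underside, 12 mm above the bench; the top of the pile is 24 mm above the bench, 12 mm above this origin. The packer from the jig goes on top of it.

How it is judged:
By the outcome, as a careful person would: the job done as asked, in the order asked, and still so for the second after the job is handed in, with the robot touching nothing.
It also fails if it takes over 64 s, if anything falls off the work surface, if the arm or the gripper's body presses on something with over 40 N, if the wrist force passes 120 N, or if a joint passes its speed limit or range.

ROBOT

A 6-joint arm with a two-finger parallel gripper is mounted at the origin on the work surface. World frame = base frame: x ahead of the robot, y to its left, z up, the work surface at z = 0. Lengths are in mm, angles in rad, forces in N, time in s.
With the tool pointing down it reaches from about 325 to 875 mm from the base axis. Payload 4.4 kg.
Tool frame: the origin (TCP) lies on the centre line of the jaws, within the pads' length; the fingertips stand ahead of it and the grasp point (between the pads) lies 6 mm ahead of it (ctrl.tcp_to_tips is the z of the fingertips in the tool frame, in mm); z points along the fingers, y is the line along which they close (so a half turn about z gives the same grasp; the last joint's range is limited). The gripper opens to 85 mm and grips with 20 to 120 N. Pads are 22 mm wide; open, the fingers measure 114 mm over their backs; the gripper's body (76 mm by 85 mm) begins 54 mm behind the grasp point. The pads swing forward as they close: fully open they stand 13 mm farther back than shut.
Start: joints at [-1.476, 0.207, 1.542, -0, 1.393, -0.15], TCP at [139.903, -557.723, 256.282] pointing down, gripper open.
Joint ranges: [-2.73, 2.73], [-0.86, 2.22], [0.23, 2.46], [-1.11, 4.25], [0.08, 2.63], [-2.82, 2.82]. Speed limits (rad/s): [2.79, 2.79, 3.14, 3.14, 3.14, 3.14].

INTERFACE

Orientations are given as a 3x3 rotation matrix whose columns are the frame's x, y, z axes.
In Python, from plant import ctrl, sensors, optics gives the robot as it stands. Calls block until the motion is done:
- ctrl.move_ptp(position, orientation): joint-space move of the TCP to a pose.
- ctrl.move_l(position, rot=None, vel=150, threshold=None): straight line of the TCP; rot=None keeps the orientation; vel is the mean speed in mm/s. With threshold (N) it stops when the force on the tool has changed by that much, and returns True; else False.
- ctrl.set_joints(angles): joint-space move.
- ctrl.gripper_to(opening, force=None): finger opening in mm; force is the grip in N (None keeps the last); returns when the fingers have stopped.
- ctrl.hold(seconds).
- ctrl.solve_ik(position, orientation): joint angles nearest the present ones, or None.
- sensors.read_state(): the state.
- optics.grab_frame(name): name is "scene" or "side" or "wrist"; returns (picture, depth): 384x512x3 uint8, red, green, blue; 384x512 float32, mm along the optical axis (not along the pixel's ray), 0 where there is no reading.
- optics.camera_params(name): a dict with "mtx" (3x3 intrinsics, pixels), "k1" (the pictures are not rectified: a ray, as slopes to the right and down, at radius r is drawn at 1 + k1 r^2 times it, then the intrinsics apply), "R" (3x3) and "t" (3): a world point X has camera coordinates R X + t; the wrist camera has in their place "T_tool_cam" (4x4, takes a point from camera to tool coordinates, whose origin is the TCP and whose axes are the flange's). Camera axes: x right, y down, z forward; pixel columns grow to the right and rows downward; lengths in mm; the calibration is good to about 2 mm. A picture is of the moment at which its call begins: read the wrist's pose just before it. camera_params takes no time and is no camera call.
A pose or a line that the arm cannot do raises ctrl.MotionError and nothing moves.
- ctrl.finish_job(): hands the job in; it is judged then, once.
The state is a dict: "t": time; "q": joint angles; "qvel": joint speeds; "tau": joint torques, N m; "eef_pos": TCP position; "eef_rot": TCP orientation; "force": force on the tool from outside, world axes, zero at the start; "wrist_torque": the same for the moment, N m; "grip_width": finger opening in mm; "grasp_force": force on a finger pad.
Only numpy, scipy, OpenCV 4.12 (cv2) and the standard library are available. Lean on these libraries where they do the work, as an engineer would, in place of code of your own. Each camera call takes 0.05 s, during which the arm holds its last target. There are 200 camera calls.

## Working session

There is one attempt and no reset: what is moved stays moved. The work goes in short steps, each a Python script; the robot and the scene stay as the last script left them, time stands still between calls to the robot, and variables do not carry over. Pictures are saved under pics/ and viewed, at most 10 in all, crops included, and the job is handed in when it is done.

```bash
ls; mkdir -p pics
python3 - <<'E'
from plant import ctrl,sensors,optics
import cv2,numpy as np
a=[]
for n in("scene","side"):
    p,d=optics.grab_frame(n); np.savez(f"pics/{n}0.npz",p=p,d=d); a.append(p)
    c=optics.camera_params(n); print(n,c, -c["R"].T@c["t"])
    cv2.imwrite(f"pics/{n}0.png",cv2.resize(p[:,:,::-1],(800,600)))
print(optics.camera_params("wrist"),ctrl.tcp_to_tips,sensors.read_state())
E
```

```text
pics
scene {'mtx': array([[429.73686445,   0.        , 255.06688371],
       [  0.        , 429.73686445, 190.90027803],
       [  0.        ,   0.        ,   1.        ]]), 'k1': -0.02833583078175495, 'R': array([[-0.67260514,  0.73965266, -0.02272152],
       [ 0.42484231,  0.36082695, -0.83024871],
       [-0.60589713, -0.56808262, -0.5569298 ]]), 't': array([ 407.62586389, -175.15722455, 1354.39463607])} [1169.20927639  531.1079414   618.14055929]
side {'mtx': array([[460.68669107,   0.        , 257.85293621],
       [  0.        , 460.68669107, 189.52845395],
       [  0.        ,   0.        ,   1.        ]]), 'k1': -0.0972404953016985, 'R': array([[-0.8464999 , -0.53215579,  0.01575225],
       [-0.38197791,  0.5864698 , -0.7142451 ],
       [ 0.37085144, -0.61062542, -0.69971838]]), 't': array([471.50118891, 302.08722832, 928.48207552])} [170.18744211 640.70180509 858.0130889 ]
{'mtx': array([[340.9006701 ,   0.        , 251.44651766],
       [  0.        , 340.9006701 , 188.04611273],
       [  0.        ,   0.        ,   1.        ]]), 'k1': -0.08866876848100178, 'T_tool_ca
[... 443 characters left out ...]
       1.39351082e+00, -1.50492267e-01]), 'qvel': array([-0.00033449, -0.00241166, -0.00274931, -0.00035502,  0.00040785,
        0.00109148]), 'tau': array([-1.25834031e-03, -3.84093118e+01, -2.92548072e+01, -3.06524207e-04,
        4.87233352e-03, -2.27809707e-06]), 'eef_pos': array([ 139.84713876, -557.07001634,  255.2029106 ]), 'eef_rot': array([[ 9.69938970e-01,  2.43348192e-01, -2.27795161e-04],
       [ 2.43348119e-01, -9.69936690e-01,  2.12385652e-03],
       [ 2.95889759e-04, -2.11544473e-03, -9.99997719e-01]]), 'force': array([-0.38682379, -0.36995791,  0.98740556]), 'wrist_torque': array([-0.04515953,  0.01273829, -0.02860551]), 'grasp_force': 0.0, 'grip_width': 85.49350699058027}
```

View pics/scene0.png

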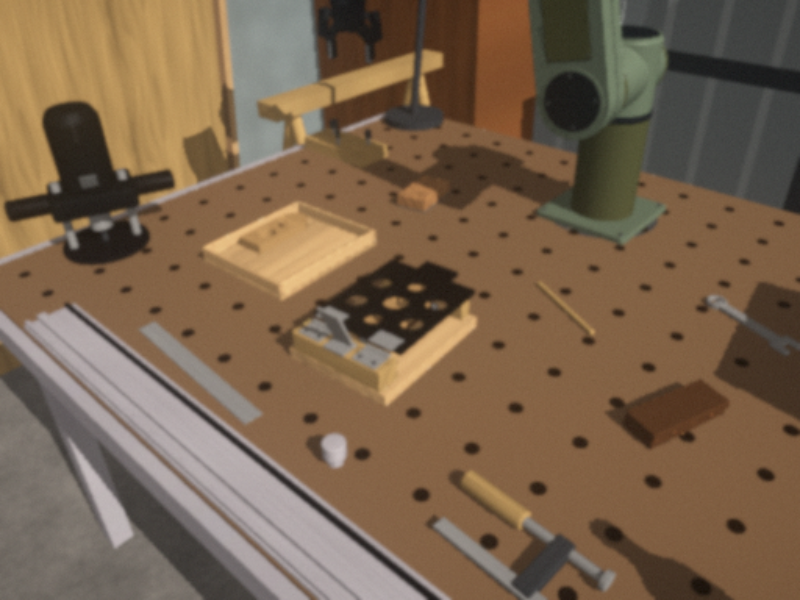

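View pics/side0.png

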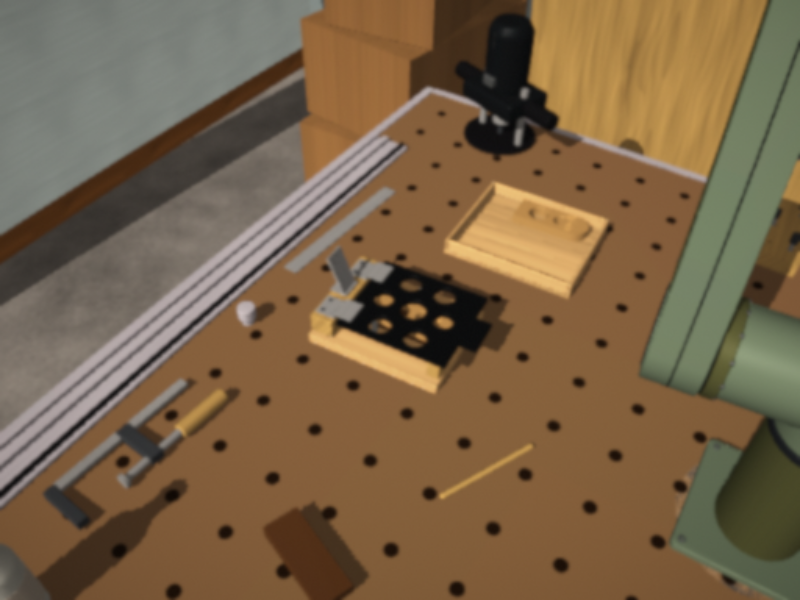

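The scene view shows the jig with its black leaf at about (395,310) and its tab pointing at the robot. The tray is at (290,248), with the done blank in its far half, and the dark packer pile is at (678,412). The side view agrees with all of this.

```bash
cat > h.py <<'E'
from plant import ctrl,sensors,optics
import cv2,numpy as np
def cam(n,st=None):
    c=optics.camera_params(n)
    if n!="wrist": return c["mtx"],c["k1"],c["R"].T,-c["R"].T@c["t"]
    T=c["T_tool_cam"];R=st["eef_rot"]
    return c["mtx"],c["k1"],R@T[:3,:3],R@T[:3,3]+st["eef_pos"]
def rays(C,px):
    K,k,R,o=C
    u=cv2.undistortPoints(np.array(px,float).reshape(-1,1,2),K,np.array([k,0,0,0.]))[:,0]
    return np.c_[u,np.ones(len(u))]@R.T
def plane(C,px,z):
    d=rays(C,px);o=C[3];return o+d*((z-o[2])/d[:,2])[:,None]
def cloud(C,d):
    v,u=np.mgrid[0:d.shape[0],0:d.shape[1]]
    return (C[3]+rays(C,np.c_[u.ravel(),v.ravel()])*d.reshape(-1,1)).reshape(*d.shape,3)
def down(yaw): # tool x axis at yaw in world, z down
    c,s=np.cos(yaw),np.sin(yaw);return np.array([[c,s,0],[s,-c,0],[0,0,-1.]])
def shot(n,name):
    st=sensors.read_state();p,d=optics.grab_frame(n)
    np.savez(f"pics/{name}.npz",p=p,d=d,R=st["eef_rot"],t=st["eef_pos"])
    cv2.imwrite(f"pics/{name}.png",cv2.resize(p[:,:,::-1],(800,600)));return cam(n,st),p,d
def load(n,name):
    f=np.load(f"pics/{name}.npz");return cam(n,dict(eef_rot=f["R"],eef_pos=f["t"])) ,f["p"],f["d"]
E
python3 - <<'E'
from h import *
np.set_printoptions(precision=1,suppress=True)
s=800/512
for n,leaf,tray,pile in(("scene",[[396,303],[440,272],[400,262],[475,290]],[[300,205],[375,237],[283,292],[205,250]],[[675,410],[700,382],[727,405],[650,443],[625,415]]),
  ("side",[[413,311],[480,333],[485,298],[440,365]],[[495,185],[608,220],[570,295],[447,240]],[[300,560]])):
    C=cam(n);f=np.load(f"pics/{n}0.npz");cl=cloud(C,f["d"])
    for k,p,z in(("leaf",leaf,60),("tray",tray,30),("pile",pile,24)):
        q=np.array(p)/s
        print(n,k,plane(C,q,z)[:,:2].tolist());print([cl[int(b),int(a)].round().tolist() for a,b in q])
E
```

```text
scene leaf [[573.6850353116166, -32.65629334419509], [464.34340302566875, -38.39160505663551], [482.24386663747646, -107.53176048742512], [470.351992535479, 34.945247450081126]]
[[552.0, -55.0, 41.0], [466.0, -39.0, 61.0], [481.0, -109.0, 61.0], [466.0, 31.0, 58.0]]
scene tray [[409.1775760279976, -444.76114644955317], [408.7259755026764, -236.5623656923101], [636.3013138188887, -222.7183642349264], [639.0435681844045, -437.49926830747677]]
[[401.0, -455.0, 24.0], [387.0, -259.0, 15.0], [619.0, -247.0, 14.0], [634.0, -447.0, 25.0]]
scene pile [[484.04137564303176, 361.4038610511037], [411.2589689038382, 364.14795998981305], [432.4429865477332, 407.6298091940339], [557.7779617186224, 362.5924365836065], [533.2148764605, 317.9020805459687]]
[[482.0, 361.0, 24.0], [411.0, 364.0, 25.0], [425.0, 406.0, 18.0], [541.0, 358.0, 9.0], [526.0, 315.0, 18.0]]
side leaf [[562.4437152577566, -36.35674506839314], [453.11520594662153, -51.920908644653764], [481.7269835594285, -123.2290712649783], [472.3964171759939, 35.49992676231659]]
[[570.0, -47.0, 46.0], [454.0, -52.0, 60.0], [485.0, -127.0, 57.0], [476.0, 31.0, 55.0]]
side tray [[623.4487743735642, -445.3328686076833], [395.20390260698525, -464.6611394949456], [377.39697840623046, -235.98268050782372], [619.292679369245, -246.61075802987295]]
[[630.0, -454.0, 24.0], [405.0, -507.0, 1.0], [385.0, -258.0, 11.0], [621.0, -249.0, 30.0]]
side pile [[473.0787094598843, 369.30255116435455]]
[[474.0, 369.0, 24.0]]
```

Run:
```python
from h import *
for n,x,y in(("tray",550,-345),("pile",515,362),("jig",575,-40)):
    ctrl.move_ptp(np.array([x,y,240.]),down(0));ctrl.hold(.2);shot("wrist",n)
print(sensors.read_state()["t"])
a=[cv2.resize(cv2.imread(f"pics/{n}.png"),(400,300)) for n in("tray","pile","jig")]
cv2.imwrite("pics/m.png",np.vstack([np.hstack(a[:2]),np.hstack([a[2],a[2]*0])]))
```

```text
6.5583
```

View pics/m.png

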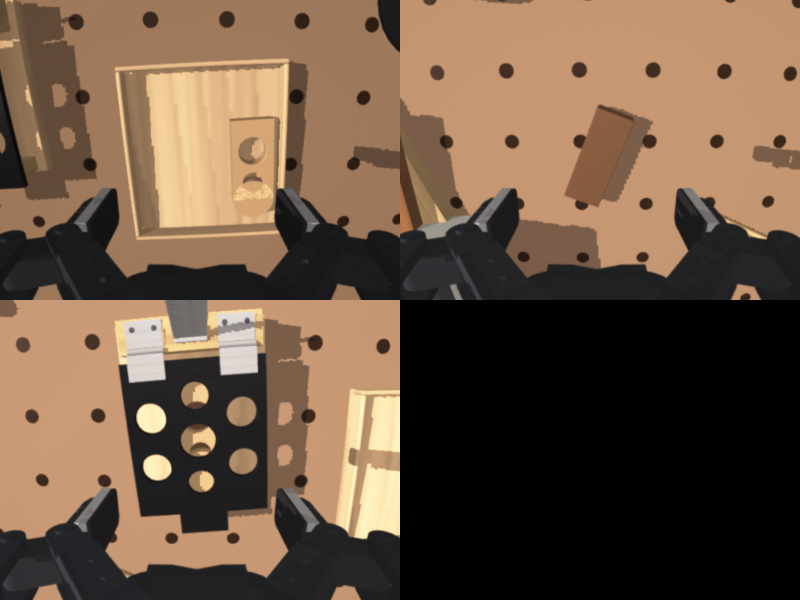

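The wrist views show three things, in montage pixels:
- **Tray:** centred at about (205,150). The done blank is in the right (-y) half, so the left half is free.
- **Pile:** at (600,155), tilted.
- **Jig:** the shut leaf is at (195,440), with its tab at (205,522) towards the robot.

Run:
```python
from h import *
np.set_printoptions(precision=2,suppress=True)
def rect(P,name):
    r=cv2.minAreaRect(P[:,:2].astype(np.float32));print(name,len(P),"z",np.median(P[:,2]).round(1),"c",np.round(r[0],1),"size",np.round(r[1],1),"ang",round(r[2],2));return r
def big(m):
    n,l,s,c=cv2.connectedComponentsWithStats(m.astype(np.uint8));return l==1+s[1:,4].argmax()
def ctr(C,m,z):
    c=max(cv2.findContours(m.astype(np.uint8),0,1)[0],key=cv2.contourArea)[:,0];return plane(C,c,z)
for n,lo,hi,zt,ctrxy,rad in(("tray",14,45,30,(517,-345),175),("pile",16,40,24,(484,362),110),("jig",53,70,60,(560,-40),160)):
    C,p,d=load("wrist",n);cl=cloud(C,d)
    m=(d>0)&(cl[...,2]>lo)&(cl[...,2]<hi)&(np.hypot(cl[...,0]-ctrxy[0],cl[...,1]-ctrxy[1])<rad)
    if n=="jig": m&=p.max(2)<70
    m=big(m); rect(cl[m],n+" depth"); q=ctr(C,m,zt); rect(np.c_[q,],n+" plane")
    if n=="tray":
        rect(cl[m&(cl[...,2]>27)],"rim")
        mb=(cl[...,2]>19)&(cl[...,2]<27)&(abs(cl[...,0]-517)<100)&(abs(cl[...,1]+345)<93);mb=big(mb&(d>0));rect(cl[mb],"done")
        mf=(d>0)&(abs(cl[...,0]-517)<80)&(abs(cl[...,1]+300)<30);print("floor",np.median(cl[mf],0))
    if n=="pile":
        mc=(np.hypot(cl[...,0]-484,cl[...,1]-362)<110)&(p[...,0].astype(int)<150)&(cl[...,2]>16);print(mc.sum())
    if n=="jig":
        P=cl[m];med=np.median(P,0);print("med",med)
        # plate axis from side edges: min/max y per x slice
        xs=np.arange(480,650,6);E=[]
        for x in xs:
            s=P[abs(P[:,0]-x)<3]
            if len(s)>5:E.append((x,s[:,1].min(),s[:,1].max()))
        E=np.array(E);w=E[:,2]-E[:,1];k=abs(w-158)<8;print(w)
        a=np.polyfit(E[k,0],E[k,1],1);b=np.polyfit(E[k,0],E[k,2],1);print("edges slope",a,b)
        t=P[P[:,0]<P[:,0].min()+20];print("tab xmin",P[:,0].min(),"tab y",t[:,1].min(),t[:,1].max(), "z",np.median(t[:,2]))
    cv2.imwrite(f"pics/mask_{n}.png",m.astype(np.uint8)*255)
```

```text
tray depth 7112 z 29.0 c [ 511.2 -356.5] size [240.4 210.5] ang 2.7
tray plane 1545 z 30.0 c [ 511.6 -356.4] size [239.6 209.4] ang 2.68
rim 4660 z 29.7 c [ 511.2 -356.5] size [240.4 210.5] ang 2.7
done 4397 z 24.1 c [ 490.5 -416.5] size [140.5  50.1] ang 3.28
floor [ 558.13 -300.56  276.35]
pile depth 5819 z 24.2 c [472.7 361.4] size [ 50.2 129.7] ang 68.76
pile plane 310 z 24.0 c [473.3 361.4] size [ 50.4 130. ] ang 68.73
44650
jig depth 25880 z 60.0 c [552.9 -40.4] size [212.3 159.5] ang 4.57
jig plane 867 z 60.0 c [553.3 -40.4] size [211.6 159.1] ang 4.5
med [564.81 -41.4   60.05]
[158.4  158.97 159.44 158.94 159.29 158.74 159.08 158.91 159.24 159.26
 158.88 158.89 159.42 159.15 159.06 159.23 159.45 159.22 159.68 159.68
 160.17 159.98 160.27 158.96 159.29 159.09 159.13 159.35 159.42]
edges slope [   0.08 -161.78] [ 0.08 -4.75]
tab xmin 445.3671841619896 tab y -77.18663049313895 -18.159818715724573 z 60.202028365525734
```

```bash
cat >> h.py <<'E'
JY=0.0787;JU=np.array([np.cos(JY),np.sin(JY),0]);JV=np.array([-JU[1],JU[0],0]);Z=np.array([0,0,1.])
TAB=np.array([447.3,-48.8,52]);HINGE=TAB+225*JU;JO=HINGE-105*JU-52*Z
def fwd(a): # tool pitched a below level, along jig x, camera up
    z=np.cos(a)*JU-np.sin(a)*Z;x=np.sin(a)*JU+np.cos(a)*Z;return np.c_[x,np.cross(z,x),z]
def tcp(tip,R): return tip-25*R[:,2]
E
python3 - <<'E'
from h import *
for deg in(20,30,40,50):
    a=np.radians(deg);R=fwd(a);r=[]
    t0=TAB+15*JU-(13/np.cos(a)+15*np.tan(a))*Z
    r.append(ctrl.solve_ik(tcp(t0-60*JU,R),R));r.append(ctrl.solve_ik(tcp(t0,R),R))
    for th in(.5,1,1.4,1.8):
        r.append(ctrl.solve_ik(tcp(HINGE+205*(-np.cos(th)*JU+np.sin(th)*Z)-13*(np.sin(th)*JU+np.cos(th)*Z),R),R))
    print(deg,t0,[None if x is None else np.round(x,2).tolist() for x in r])
print(JO,HINGE)
E
```

```text
20 [462.2535713  -47.62071823  32.70613544] [None, None, None, [-0.58, -0.12, 2.44, 1.99, 0.68, -0.78], [-0.44, -0.04, 2.26, 2.02, 0.54, -0.7], [-0.34, 0.12, 2.08, 2.12, 0.46, -0.75]]
30 [462.2535713  -47.62071823  28.32863896] [None, None, None, [-0.53, -0.21, 2.36, 1.51, 0.52, -0.27], [-0.4, -0.1, 2.18, 1.42, 0.42, -0.09], [-0.31, 0.08, 2.0, 1.42, 0.34, -0.04]]
40 [462.2535713  -47.62071823  22.44321077] [None, None, [-0.61, -0.2, 2.45, 1.31, 0.53, -0.18], [-0.47, -0.23, 2.26, 0.95, 0.51, 0.32], [-0.36, -0.1, 2.07, 0.79, 0.48, 0.54], [-0.29, 0.07, 1.89, 0.71, 0.43, 0.67]]
50 [462.2535713  -47.62071823  13.89928636] [None, [-0.57, 0.16, 2.43, 1.67, 0.4, -0.64], [-0.52, -0.21, 2.34, 0.78, 0.54, 0.39], [-0.41, -0.2, 2.14, 0.54, 0.63, 0.74], [-0.32, -0.07, 1.95, 0.43, 0.65, 0.9], [-0.26, 0.11, 1.77, 0.37, 0.63, 1.0]]
[566.92857037 -39.36574585   0.        ] [671.60356944 -31.11077347  52.        ]
```

```bash
cat >> h.py <<'E'
def orient(az,a,psi): # pointing azimuth az from jig x, a below level, spun psi about tool axis
    h=np.cos(az)*JU+np.sin(az)*JV;z=np.cos(a)*h-np.sin(a)*Z;x=np.sin(a)*h+np.cos(a)*Z
    x=np.cos(psi)*x+np.sin(psi)*np.cross(z,x);return np.c_[x,np.cross(z,x),z]
E
python3 - <<'E'
from h import *
r=np.radians
for az in(-90,-60,60,90):
  for a in(30,38):
    for psi in(-90,-45,0,45,90):
      R=orient(r(az),r(a),r(psi));h=np.cos(r(az))*JU+np.sin(r(az))*JV
      side=-np.sign(az);edge=TAB+13*JU+side*30*JV
      t0=edge+20*h-(13/np.cos(r(a))+20*np.tan(r(a)))*Z
      q=[ctrl.solve_ik(tcp(t0-k*h+up*Z,R),R) for k,up in((50,60),(50,0),(0,0),(0,60))]
      n=sum(x is not None for x in q)
      if n>=3: print(az,a,psi,n,t0.round(),[None if x is None else np.round(x,2).tolist() for x in q])
E
```

```text
-90 30 -90 4 [459. -38.  25.] [[0.41, 0.55, 1.84, -0.98, 1.4, 2.42], [0.41, 0.67, 1.82, -1.0, 1.34, 2.51], [0.32, 0.65, 1.87, -1.07, 1.28, 2.51], [0.32, 0.52, 1.89, -1.05, 1.33, 2.41]]
-90 30 0 4 [459. -38.  25.] [[0.41, 0.55, 1.84, -0.98, 1.4, -2.29], [0.41, 0.67, 1.82, -1.0, 1.34, -2.2], [0.32, 0.65, 1.87, -1.07, 1.28, -2.2], [0.32, 0.52, 1.89, -1.05, 1.33, -2.3]]
-90 30 45 4 [459. -38.  25.] [[0.41, 0.55, 1.84, -0.98, 1.4, -1.5], [0.41, 0.67, 1.82, -1.0, 1.34, -1.41], [0.32, 0.65, 1.87, -1.07, 1.28, -1.42], [0.32, 0.52, 1.89, -1.05, 1.33, -1.52]]
-90 30 90 4 [459. -38.  25.] [[0.41, 0.55, 1.84, -0.98, 1.4, -0.72], [0.41, 0.67, 1.82, -1.0, 1.34, -0.63], [0.32, 0.65, 1.87, -1.07, 1.28, -0.63], [0.32, 0.52, 1.89, -1.05, 1.33, -0.73]]
-90 38 -90 4 [459. -38.  20.] [[0.37, 0.47, 1.87, -0.9, 1.3, 2.34], [0.37, 0.59, 1.86, -0.93, 1.23, 2.44], [0.27, 0.57, 1.91, -1.0, 1.17, 2.42], [0.27, 0.44, 1.92, -0.96, 1.23, 2.32]]
-90 38 0 4 [459. -38.  20.] [[0.37, 0.47, 1.87, -0.9, 1.3, -2.37], [0.37, 0.59, 1.86, -0.93, 1.23, -2.27], [0.27, 0.57, 1.91, -1.0, 1.17, -2.29], [0.27, 0.44, 1.92, -0.96, 
[... 3390 characters left out ...]
63, 0.55, 1.66, -1.81], [-0.78, 0.71, 1.62, 0.54, 1.58, -1.86], [-0.72, 0.67, 1.7, 0.58, 1.52, -1.85], [-0.72, 0.56, 1.71, 0.58, 1.61, -1.79]]
90 38 0 4 [461. -58.  20.] [[-0.78, 0.61, 1.63, 0.55, 1.66, -1.03], [-0.78, 0.71, 1.62, 0.54, 1.58, -1.08], [-0.72, 0.67, 1.7, 0.58, 1.52, -1.06], [-0.72, 0.56, 1.71, 0.58, 1.61, -1.01]]
90 38 45 4 [461. -58.  20.] [[-0.78, 0.61, 1.63, 0.55, 1.66, -0.24], [-0.78, 0.71, 1.62, 0.54, 1.58, -0.29], [-0.72, 0.67, 1.7, 0.58, 1.52, -0.28], [-0.72, 0.56, 1.71, 0.58, 1.61, -0.22]]
90 38 90 4 [461. -58.  20.] [[-0.78, 0.61, 1.63, 0.55, 1.66, 0.54], [-0.78, 0.71, 1.62, 0.54, 1.58, 0.5], [-0.72, 0.67, 1.7, 0.58, 1.52, 0.51], [-0.72, 0.56, 1.71, 0.58, 1.61, 0.56]]
```

```bash
cat > swing.py <<'E'
from h import *
from scipy.spatial.transform import Rotation as Ro,Slerp
r=np.radians;az,a=r(60),r(30)
R0=orient(az,a,0);R1=orient(r(25),r(40),0);S=Slerp([0,1.2,3],Ro.from_matrix([R0,R1,R1]))
h=np.cos(az)*JU+np.sin(az)*JV
t0=TAB+13*JU-30*JV+20*h-(13/np.cos(a)+20*np.tan(a))*Z
off=t0-(HINGE-205*JU-13*Z);lat=(off@JV)*JV
W=[]
for th in np.linspace(.12,1.72,9):
    R=S(th).as_matrix();W.append((tcp(HINGE+205*(-np.cos(th)*JU+np.sin(th)*Z)-13*(np.sin(th)*JU+np.cos(th)*Z)+lat,R),R))
P=[tcp(t0-50*h+130*Z,R0),tcp(t0-50*h,R0),tcp(t0,R0)]
print([ctrl.solve_ik(p,R) is not None for p,R in W]+[ctrl.solve_ik(p,R0) is not None for p in P])
E
python3 - <<'E'
from swing import *
ctrl.gripper_to(0,40);ctrl.move_ptp(P[0],R0);ctrl.move_l(P[1],vel=150);f0=sensors.read_state()["force"]
s=ctrl.move_l(P[2],vel=60,threshold=6);st=sensors.read_state();print(s,st["force"]-f0,st["eef_pos"]-P[2],st["t"])
shot("side","under")
E
```

```text
[True, True, True, True, True, True, True, True, True, True, True, True]
True [-1.30259121  0.20540982  0.87769794] [-5.54250471 -7.08114924 -0.0985167 ] 10.9083
```

View pics/under.png

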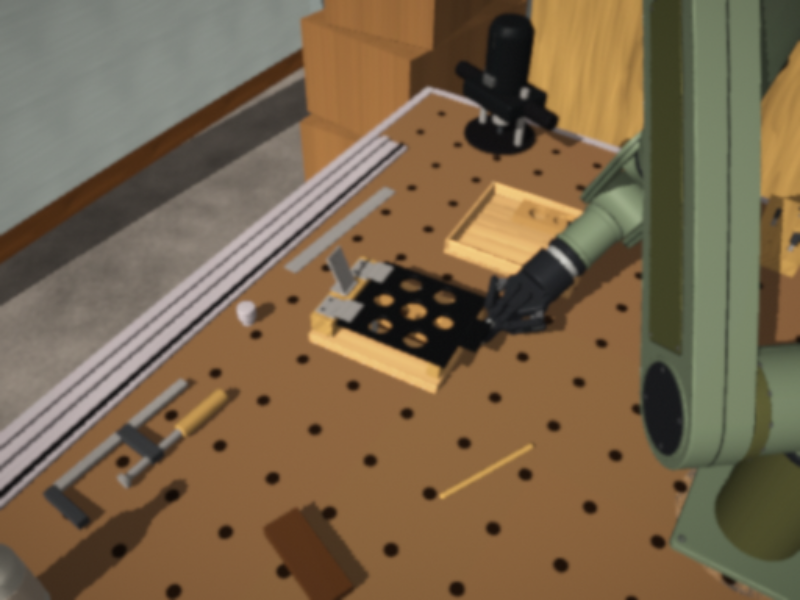

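The side view shows the closed fingers at the tab, at about (490,320). They touched roughly 9 mm early, with the tip already under the edge. I'll lift a little and check the load.

Run:
```python
from swing import *
p=sensors.read_state()["eef_pos"];f0=sensors.read_state()["force"]
for k in(12,24,36):
    s=ctrl.move_l(p+k*Z,vel=80,threshold=12);st=sensors.read_state();print(s,(st["force"]-f0).round(1),st["wrist_torque"].round(2))
shot("side","lift")
```

```text
[True, True, True, True, True, True, True, True, True, True, True, True]
False [ 2.   0.2 -1.7] [-0.54  0.22 -0.04]
False [ 2.6 -0.5 -3.2] [-0.61  0.2  -0.17]
False [ 1.5 -1.8 -1.7] [-0.69  0.25 -0.11]
```

View pics/lift.png

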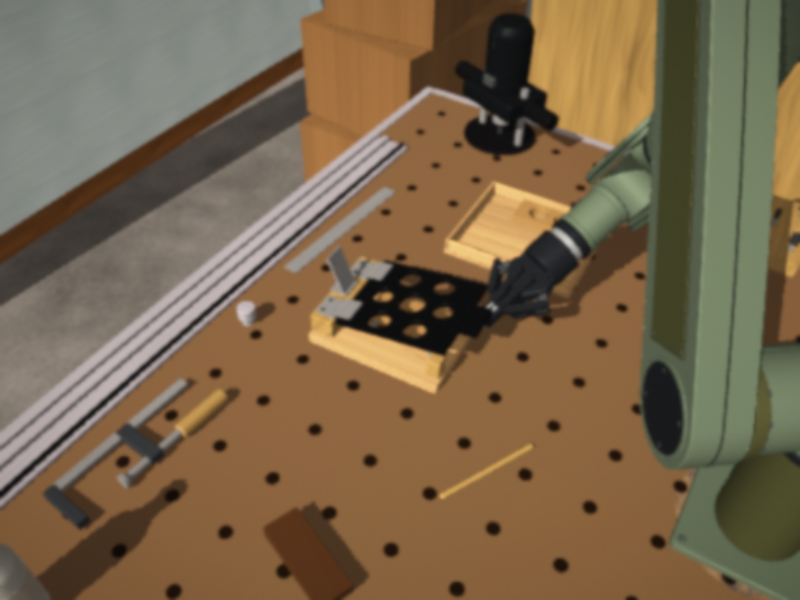

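The leaf has risen off its rests at about (455,350) and is sitting on the finger at (490,305). I'll carry on round the arc.

Run:
```python
from swing import *
d=-5*JV
for i,(p,R) in enumerate(W[1:]):
    s=ctrl.move_l(p+d,R,vel=130,threshold=20);st=sensors.read_state();print(i,s,st["force"].round(1),round(st["t"],1))
    if s: break
shot("side","arc")
```

```text
[True, True, True, True, True, True, True, True, True, True, True, True]
0 False [-0.7  0.1 -1.6] 12.4
1 False [-0.9 -0.5 -0.8] 12.9
2 False [-1.6 -0.8 -0.4] 13.3
3 False [-2.  -0.2  0.3] 13.8
4 False [-0.9 -1.  -0.3] 14.3
5 False [-0.4  0.9 -0.1] 14.7
6 False [-0.1 -0.2 -0.4] 15.2
7 False [-0.9  0.1 -0.2] 15.7
```

View pics/arc.png

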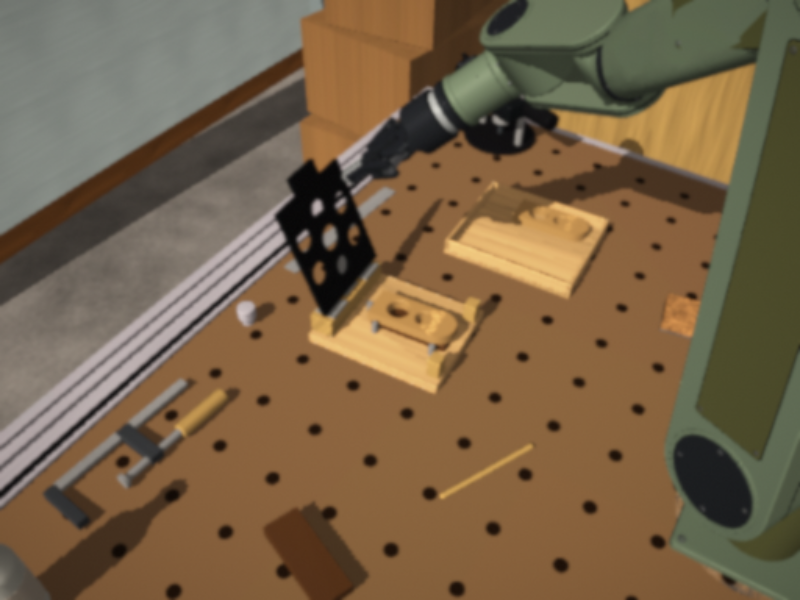

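The leaf is open and leaning back at (325,240), past upright. The blank is exposed at (410,310). Next I'll retreat and measure the blank.

```bash
cat >> h.py <<'E'
def rect(P): return cv2.minAreaRect(P[:,:2].astype(np.float32))
def big(m):
    n,l,s,c=cv2.connectedComponentsWithStats(m.astype(np.uint8));return l==1+s[1:,4].argmax()
def measure(name,lo,hi,zt,c,rad):
    C,p,d=load("wrist",name);cl=cloud(C,d)
    m=big((d>0)&(cl[...,2]>lo)&(cl[...,2]<hi)&(np.hypot(cl[...,0]-c[0],cl[...,1]-c[1])<rad))
    k=max(cv2.findContours(m.astype(np.uint8),0,1)[0],key=cv2.contourArea)[:,0]
    for P in(cl[m],plane(C,k,zt)): print(name,m.sum(),np.median(cl[m][:,2]).round(1),np.round(np.r_[rect(P)[0],rect(P)[1],rect(P)[2]],2).tolist())
E
python3 - <<'E'
from h import *
st=sensors.read_state();ctrl.move_l(st["eef_pos"]-100*JU+30*Z,vel=200)
ctrl.move_ptp(np.array([530,-42,215.]),down(np.pi+JY));ctrl.gripper_to(85);ctrl.hold(.2);shot("wrist","blank")
print(sensors.read_state()["t"],JO);measure("blank",41,56,48,JO,85)
E
```

```text
19.0833 [566.92857037 -39.36574585   0.        ]
blank 7686 48.0 [565.76, -40.75, 140.48, 56.16, 5.28]
blank 7686 48.0 [565.11, -40.81, 140.4, 56.05, 5.29]
```

View pics/blank.png

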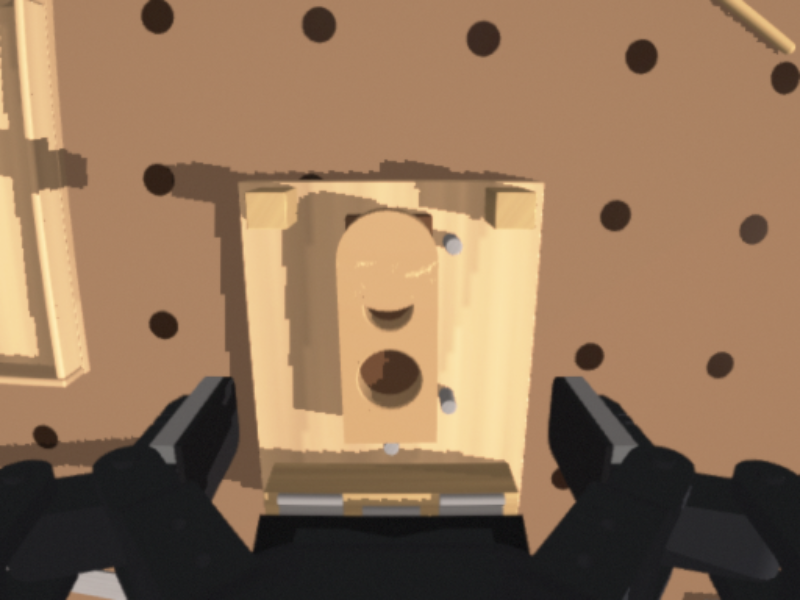

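The wrist view shows the free blank at about (390,330), with pins on its +y side and the leaf leaning away at the bottom. The measured size is 140.4 x 56.1 mm with its top at 48 mm, all as specified. Now I'll grip it and carry it to the tray.

```bash
cat >> h.py <<'E'
def S(): 
    s=sensors.read_state();print("t",round(s["t"],2),"pos",s["eef_pos"].round(1),"F",s["force"].round(1),"w",round(s["grip_width"],1),"g",round(s["grasp_force"],1));return s
E
python3 - <<'E'
from h import *
B=np.array([565.5,-40.8,0]);R=down(np.pi+.088)
ctrl.move_ptp(B+110*Z,R);s=ctrl.move_l(B+56*Z,vel=90,threshold=8);print(s);S()
if not s:
    ctrl.gripper_to(50,40);S();ctrl.move_l(B+70*Z,vel=60);st=S()
    ok=abs(st["grip_width"]-56)<3
    if ok:
        ctrl.move_l(B+150*Z,vel=200);T=np.array([509.3,-311.5,0]);Rt=down(np.pi+.047)
        ctrl.move_ptp(T+110*Z,Rt);ctrl.move_l(T+42*Z,vel=120);S()
        print(ctrl.move_l(T+28*Z,vel=25,threshold=3));S()
E
```

```text
False
t 20.35 pos [566.  -40.9  56.4] F [-0.1  0.3 -0.1] w 84.7 g 0.0
t 20.73 pos [566.4 -41.   57. ] F [-0.4  0.1  4. ] w 54.8 g 44.0
t 21.12 pos [565.7 -40.8  70.5] F [-0.2 -0.  -1.9] w 55.2 g 43.5
t 23.47 pos [ 509.9 -311.5   42.5] F [-0.9  0.  -0.7] w 55.2 g 43.5
True
t 23.91 pos [ 509.8 -312.    33. ] F [-0.7  0.6  3.3] w 55.0 g 44.3
```

Run:
```python
from h import *
ctrl.gripper_to(66);st=S();p=st["eef_pos"];ctrl.move_l(p+75*Z,vel=150);ctrl.gripper_to(85)
ctrl.move_ptp(np.array([475,-335,230.]),down(np.pi+.047));ctrl.hold(.15);shot("wrist","tray2")
measure("tray2",19,27,24,(509,-311),80);measure("tray2",19,27,24,(500,-416),40);measure("tray2",27.5,40,30,(511,-356),175)
ctrl.move_ptp(np.array([530,-42,215.]),down(np.pi+JY));ctrl.hold(.15);shot("wrist","packer")
measure("packer",24,36,30,JO,85);S()
a=[cv2.resize(cv2.imread(f"pics/{n}.png"),(400,300)) for n in("tray2","packer")];cv2.imwrite("pics/m2.png",np.hstack(a))
```

```text
t 24.18 pos [ 508.7 -311.1   31.5] F [ 0.4  1.7 -0.4] w 65.8 g 0.0
tray2 6140 24.0 [509.0, -310.45, 139.96, 56.35, 2.71]
tray2 6140 24.0 [508.63, -310.57, 139.49, 56.15, 2.77]
tray2 2919 24.0 [500.32, -419.77, 79.67, 56.48, 3.83]
tray2 2919 24.0 [500.6, -419.3, 79.89, 57.19, 4.04]
tray2 4819 29.6 [510.79, -356.5, 240.09, 210.73, 2.72]
tray2 4819 29.6 [510.44, -356.31, 239.2, 209.37, 2.74]
packer 6982 30.0 [565.5, -39.92, 130.02, 50.3, 4.99]
packer 6982 30.0 [564.66, -40.06, 129.53, 50.01, 5.03]
t 27.28 pos [530.2 -43.4 215.1] F [-0.1 -0.6 -0.5] w 84.8 g 0.0
```

View pics/m2.png

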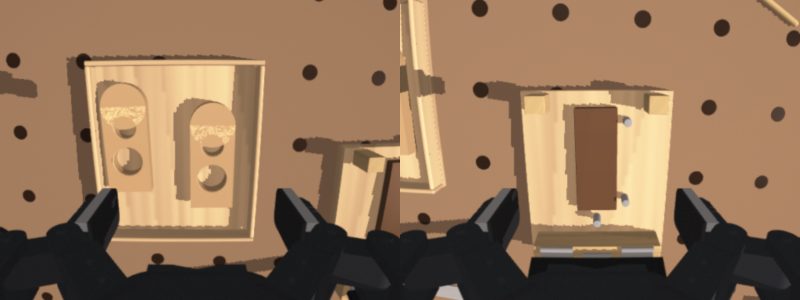

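The montage shows both blanks lying flat in the tray at (127,135) and (210,155), well apart. The dark packer is in the jig at (596,158) and measures 130 x 50 mm with its top at 30 mm. Now I'll take the packer.

Run:
```python
from h import *
B=np.array([565.2,-40.0,0]);R=down(np.pi+.0868)
ctrl.move_ptp(B+90*Z,R);ctrl.gripper_to(62,40);ctrl.move_l(B+50*Z,vel=100);S()
print(ctrl.move_l(B+36*Z,vel=20,threshold=3));z=S()["eef_pos"][2]
ctrl.move_l(B+(z+3)*Z,vel=30);ctrl.gripper_to(44,40);S()
ctrl.move_l(B+(z+14)*Z,vel=40);S()
```

```text
t 28.77 pos [565.  -39.9  49.6] F [1.  0.3 0.6] w 61.9 g 0.0
True
t 29.38 pos [565.1 -40.   37.5] F [-0.6 -0.1  4.1] w 62.2 g 2.1
t 29.92 pos [565.2 -40.   40.5] F [0.5 0.4 0.9] w 49.0 g 43.0
t 30.34 pos [565.5 -40.1  52. ] F [-0.1 -0.1 -0.5] w 49.3 g 42.8
```

Run:
```python
from h import *
B=np.array([565.2,-40.0,0]);T=np.array([472.6,361.4,0]);R=down(np.pi-.3707)
ctrl.move_l(B+150*Z,vel=200);ctrl.move_ptp(T+110*Z,R);ctrl.move_l(T+56*Z,vel=120);ctrl.hold(.2);S()
print(ctrl.move_l(T+42.5*Z,vel=20,threshold=3));S();ctrl.hold(.2);S()
```

```text
t 33.32 pos [473.5 361.9  57.3] F [-0.7  0.6 -0.9] w 49.0 g 42.8
True
t 33.83 pos [472.7 361.5  46.5] F [-0.  -0.2  4.7] w 48.9 g 43.3
t 34.02 pos [472.7 361.5  46.5] F [1.4 0.1 5.3] w 48.8 g 43.4
```

Contact came at 46.5 mm, exactly as predicted. I'll release and check from above.

Run:
```python
from h import *
ctrl.gripper_to(66);p=S()["eef_pos"];ctrl.move_l(p+80*Z,vel=150);ctrl.gripper_to(85)
for n,y,pos in(("p0",-.37,(510,350,230.)),("p1",np.pi-.37,(436,375,230.))):
    ctrl.move_ptp(np.array(pos),down(y));ctrl.hold(.2);shot("wrist",n);measure(n,31,45,36,(473,361),100)
    C,pp,d=load("wrist",n);cl=cloud(C,d)
    m=big((d>0)&(cl[...,2]>4)&(cl[...,2]<45)&(np.hypot(cl[...,0]-473,cl[...,1]-361)<100));print("all",rect(cl[m]))
S();shot("side","end")
a=[cv2.imread("pics/p0.png")[0:450,200:600],cv2.resize(cv2.imread("pics/end.png"),(400,300))]
cv2.imwrite("pics/m3.png",np.hstack([a[0],np.vstack([a[1],np.zeros((150,400,3),np.uint8)])]))
```

```text
t 34.33 pos [471.  360.6  44.9] F [-0.2 -0.1 -0.1] w 66.2 g 0.0
p0 6574 36.2 [472.77, 362.75, 50.15, 130.17, 68.72]
p0 6574 36.2 [473.6, 362.48, 49.95, 129.38, 68.76]
all ((473.3584289550781, 362.0492248535156), (53.02511215209961, 132.21649169921875), 69.8424301147461)
p1 6557 36.0 [472.75, 362.76, 50.18, 129.45, 68.75]
p1 6557 36.0 [472.11, 363.01, 49.95, 128.4, 68.72]
all ((472.16363525390625, 361.10516357421875), (53.9683723449707, 129.4683837890625), 68.91482543945312)
t 41.03 pos [436. 375. 230.] F [-0.4  0.7 -0.2] w 85.2 g 0.0
```

View pics/m3.png

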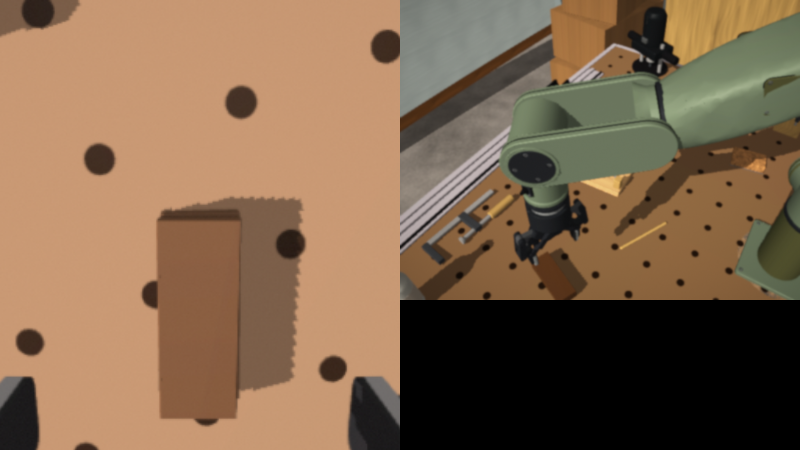

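The picture shows the packer flush on the pile at (198,315). It is within about 1.3 mm and 0.1° of the pile as measured earlier, with its top at 36 mm.

```bash
python3 -c "
from plant import ctrl
print(ctrl.finish_job())"
```

```text
the job is handed in; nothing more can be done
None
```

The job is handed in after about 41 s: the template is leaning open, the blank lies flat in the free half of the tray, and the packer is on the pile, lined up to about 1.3 mm.

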